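# Roll the can home in the pantry rack and close the keeper on it

## Task

Put the loose can away in the can rack: with the fingers on its side, roll it gently along the lane until you feel it bear against the orange end pad, then take the fingers off and see that it stays there without rolling back. Then slide the black keeper up behind it until it too bears lightly on the can, so that the can is held without play, and leave it so. The thin aluminium wall dents easily: at both contacts press on the can with about 5 N (for the keeper, on top of its own drag on the rails) and never over 8 N, and leave the other things on the shelf alone.

Things in the scene. Friction and masses are not known exactly. Their poses are not given: they have to be found in the camera images.
- can_rack: can rack fixed on the shelf: one open-topped lane. Origin on the shelf at the middle of the lane, z up, its y axis runs along the lane towards the home end. White bed 6 mm above the shelf, from y = -235 to +225 mm; steel side rails stand at x = +-60.5 to +-65.5 mm, tops 28 mm above the shelf
- stop_zone (a point): point fixed on the rack at x = 0, y = +175 mm, 39 mm above the shelf: the nearest place of the end stop. The stop is a steel plate 77 mm high across the lane with an orange pad (90 mm wide, 54 high) facing the can, clamped fast by two black knobs so that the pad's face is 0 to 16 mm beyond this point; not measured, feel for it. The pad is stiff: a fraction of a mm makes several N
- drinks_can: loose full aluminium drinks can, red with a white band, lying on its side in the lane, axis across it: 66 mm diameter, 115 mm long (the straight wall 101 mm), about 0.27 to 0.47 kg, thin-walled. Origin at its centre, 39 mm above the shelf; its x is its axis, y and z turn as it rolls. It rolls easily, a push of under 1 N, and coasts a few mm if let go while moving slowly
- keeper (a joint): black plastic keeper that slides on the two side rails: travel in m towards the home end, 0 fully back, up to 0.33. Its flat front paddle faces the can: the face is at y = -180 mm + travel in the rack, 96 mm wide, from 20 to 74 mm above the shelf. It drags with about 3 N when moved and stays where it is left, so that after a push it keeps up to 3 N on the can
- keeper_post (a point): middle of the top of the keeper's upright post (yellow top), 86 mm above the shelf, 49 mm behind the paddle's face. The post is 40 mm wide across the lane, 12 mm thick along it, free from 37 to 86 mm above the shelf: pinch it, or push on its back
- cereal_container: bystander: tall grey plastic cereal container, 100 x 190 x 234, white clip-on lid; origin at centre of its underside
- salt_shaker: bystander: glass salt shaker, 48 diameter, 87 tall, steel cap; origin at centre of its underside
- honey_dipper: bystander: wooden honey dipper lying flat, 150 long; origin under its middle
- scoop: bystander: stainless steel scoop lying flat, 180 long; origin under its middle
- silicone_lid: bystander: orange silicone lid lying flat, 114 diameter, knob to 16 high; origin at centre of its underside
- spice_jar: bystander: spice jar, 48 diameter, 100 tall, black cap; origin at centre of its underside
- spare_can: bystander: drinks can standing upright, green, 66 diameter, 115 tall; origin at centre of its underside

How it is judged:
On the way, in this order (a step that is already met when the one before it is completed fails the run):
1. the fingers have rolled the can home and press on it lightly (over 3 N) with the can bearing on the end pad (y of drinks_can in the frame of end_stop between -0.035 and -0.031 m and contact force between drinks_can and end_stop above 0.5 N and contact force between the fingers and drinks_can above 3 N and contact force between keeper and drinks_can below 0.1 N), for 0.15 s.
2. the fingers are off the can and it stays at rest within 2 mm of the pad (y of drinks_can in the frame of end_stop between -0.035 and -0.031 m and linear speed of drinks_can below 0.01 m/s and contact force between each of the arm, the fingers and drinks_can below 0.05 N), for 0.3 s.
3. the keeper bears on the can with over 3 N, the can still home (y of drinks_can in the frame of end_stop between -0.035 and -0.031 m and contact force between keeper and drinks_can above 3 N), for 0.15 s.
At the end, for the whole second after the job is handed in: The can lies at rest in the lane with its axis level, within 2 mm of touching the end pad, the keeper stands still and still bears on it (over 1 N), and the robot is clear (y of drinks_can in the frame of end_stop between -0.035 and -0.031 m and linear speed of drinks_can below 0.01 m/s and velocity of joint keeper between -0.005 and 0.005 m/s and angle between drinks_can's own x axis and vertical between 1.52 and 1.62 rad and contact force between keeper and drinks_can above 1 N).
It fails at once if the end pad or the keeper presses on the can with more than 8 N, or the fingers do while it bears on the pad (contact force between drinks_can and end_stop above 8 N or contact force between drinks_can and keeper above 8 N or (contact force between the fingers and drinks_can above 8 N and contact force between drinks_can and end_stop above 0.5 N)).
It fails at once if the can is lifted or tipped out of the lane (over 8 mm) (height (world z) of drinks_can above 0.047 m).
It fails at once if another thing on the shelf is moved by more than 15 mm (distance of any of cereal_container, salt_shaker, honey_dipper, scoop, silicone_lid, spice_jar, spare_can from where it was at the start of the episode above 0.015 m).
It also fails if it takes over 72 s, if anything falls off the work surface, if the arm or the gripper's body presses on something with over 40 N, if the wrist force passes 120 N, or if a joint passes its speed limit or range.

## Robot

A 7-joint arm with a two-finger parallel gripper is mounted at the origin on the work surface. World frame = base frame: x ahead of the robot, y to its left, z up, the work surface at z = 0. Lengths are in m, angles in rad, forces in N, time in s.
With the tool pointing down it reaches from about 0.425 to 0.925 m from the base axis. Payload 6.8 kg.
Tool frame: the origin (TCP) lies at the very end of the fingers, on their centre line; the grasp point (between the pads) lies 19 mm behind it (r.tcp_to_grasp is the distance from the TCP to the grasp point, in m); z points along the fingers, y is the line along which they close (so a half turn about z gives the same grasp; the last joint's range is limited). The gripper opens to 85 mm and grips with 20 to 120 N. Pads are 22 mm wide; open, the fingers measure 114 mm over their backs; the gripper's body (76 mm by 85 mm) begins 54 mm behind the grasp point. The pads swing forward as they close: fully open they stand 13 mm farther back than shut.
Start: joints at [1.229, 0.477, 0.022, 1.555, -0.011, 1.109, -0.083], TCP at [0.156, -0.657, 0.231] pointing down, gripper open.
Joint ranges: [-2.96, 2.96], [-0.34, 2.1], [-1.41, 1.46], [0.24, 2.44], [-1.37, 4.51], [0.17, 1.92], [-2.96, 2.96]. Speed limits (rad/s): [2.39, 2.39, 3.14, 3.14, 3.14, 3.14, 3.14].

## Interface

Orientations are given as a rotation vector (axis times angle).
In Python, from bench import r gives the robot as it stands.
- The arm moves only by the tool step_arm, never from a script. Its argument "moves" is a list of rows, each a list of 7 numbers: the shift along the tool's x, y, z in mm, then the turn, a rotation vector about the tool's x, y, z in rad, then the finger opening in mm, from 0 to 85.4. A call has 1 to 8 rows; each row is the pose to reach, as a shift and turn from the pose commanded when the call began, along the tool's axes at that moment; what a row does not reach only later rows make up. A row lasts 1/10 s, in which the tool goes at most 50 mm and 8.59 degrees, less where a joint would pass 70% of its speed; a pose out of reach is approached as far as the arm can. A call with a gripper value outside its range is refused whole. The fingers move at their own pace and stop on an object; "grip_force" is the grip in N (left out, the last holds). Time passes only in rows, so rows that repeat a pose let the fingers close. It gives the time, the measured TCP pose, the force, the opening and the grip force at its end, in the units of the state.
- r.get_obs(): the state, without advancing time (a new reading comes with each control period).
- r.grab_frame(name): name is "scene" or "top" or "wrist"; returns a dict with "image" (420x560x3 uint8, red, green, blue), "depth" (420x560 float32, m along the optical axis (not along the pixel's ray), 0 where there is no reading), "mtx" (3x3 intrinsics, pixels), "rvec" (rotation vector, rad) and "tvec" (3), from world to camera coordinates, as OpenCV has them. Camera axes: x right, y down, z forward; pixel columns grow to the right and rows downward; lengths in m; the calibration is good to about 2 mm. A picture is of the moment at which its call begins.
- r.hand_in(): hands the job in; it is judged then, once.
The state is a dict: "clock": time; "joints": joint angles; "qvel": joint speeds; "tau": joint torques, N m; "tcp_pos": TCP position; "orientation": TCP orientation; "contact_force": force on the tool from outside, world axes, zero at the start; "moment": the same for the moment, N m; "grip_width": finger opening in m; "gripper_force": force on a finger pad.
Only numpy, scipy, OpenCV 4.12 (cv2) and the standard library are available. Lean on these libraries where they do the work, as an engineer would, in place of code of your own. Each camera call takes 0.05 s, during which the arm holds its last target. There are 200 camera calls.

## Working session

There is one attempt and no reset: what is moved stays moved. The work goes in short steps, Python scripts to look and compute and a tool call to move; the robot and the scene stay as the last step left them, time stands still between calls to the robot, and variables do not carry over. Pictures are saved under pics/ and viewed, at most 10 in all, crops included, and the job is handed in when it is done.

Besides the shell and the picture viewer there is one more tool, called after "Request:" as name(argument=value, ...), one argument or row to a line, values as JSON. step_arm: Moves the arm, as the interface text tells. Its arguments: {"type":"object","properties":{"moves":{"type":"array","items":{"type":"array","items":{"type":"number"}}},"grip_force":{"type":"number"}},"required":["moves"]}

```bash
mkdir -p pics
python3 - <<'E'
from bench import r
import cv2,numpy as np
o=r.get_obs();print({k:np.round(v,3) for k,v in o.items()})
for n in("scene","top"):
    f=r.grab_frame(n);cv2.imwrite(f"pics/{n}0.png",f["image"][:,:,::-1]);np.savez(f"pics/{n}0.npz",**f)
    print(n,f["rvec"],f["tvec"])
E
```

```text
{'clock': np.float64(0.0), 'joints': array([ 1.229,  0.478,  0.022,  1.556, -0.011,  1.109, -0.083]), 'qvel': array([-0.001,  0.   ,  0.002, -0.003, -0.   ,  0.001,  0.001]), 'tau': array([-0.0000e+00, -5.9646e+01,  1.6080e+00, -2.8120e+01,  1.2000e-02,
        9.0000e-03,  0.0000e+00]), 'tcp_pos': array([ 0.156, -0.656,  0.23 ]), 'orientation': array([-3.118e+00, -3.660e-01,  1.000e-03]), 'contact_force': array([-0.386, -1.039, -0.283]), 'moment': array([0.033, 0.027, 0.021]), 'gripper_force': np.float64(0.0), 'grip_width': np.float64(0.086)}
scene [ 0.78382329  2.67991649 -0.96503418] [ 0.45078705 -0.21415378  1.61927244]
top [ 2.09391061 -2.15224145  0.19815601] [0.08621179 0.56360312 1.30715544]
```

View pics/scene0.png

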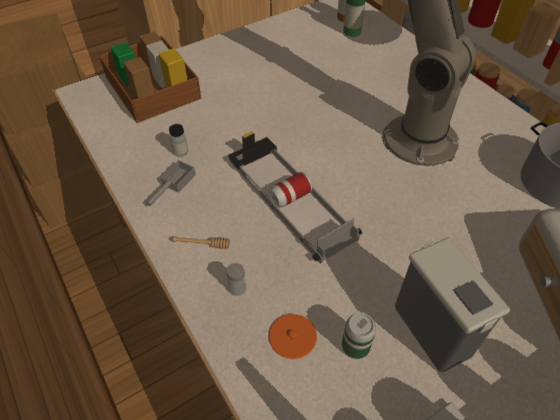

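View pics/top0.png

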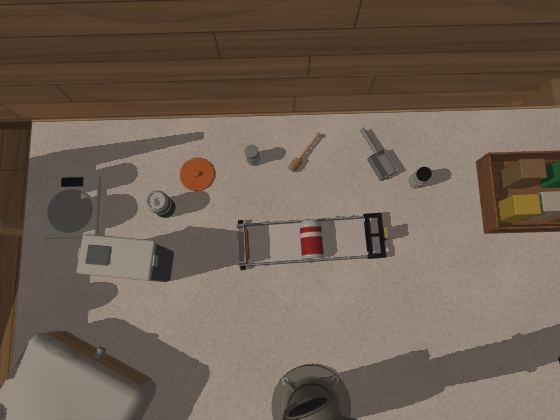

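```bash
cat > h.py <<'E'
import cv2,numpy as np
def ray(f,u,v,z):
    R=cv2.Rodrigues(f["rvec"])[0];t=f["tvec"].ravel();C=-R.T@t
    d=R.T@np.linalg.solve(f["mtx"],[u,v,1.]);return C+d*(z-C[2])/d[2]
def proj(f,P): return cv2.projectPoints(np.array(P,float).reshape(-1,3),f["rvec"],f["tvec"],f["mtx"],None)[0].reshape(-1,2)
def cloud(f):
    R=cv2.Rodrigues(f["rvec"])[0];t=f["tvec"].ravel();d=f["depth"]
    v,u=np.mgrid[:d.shape[0],:d.shape[1]]
    p=np.stack([u,v,np.ones_like(u)],-1)@np.linalg.inv(f["mtx"]).T*d[...,None]
    return (p-t)@R
E
python3 - <<'E'
from h import *
f=dict(np.load("pics/top0.npz"))
im=f["image"][:,:,::-1]
cv2.imwrite("pics/topc.png",cv2.resize(im[200:285,225:405],None,fx=4.4,fy=4.4,interpolation=cv2.INTER_CUBIC))
print(proj(f,[[0,0,0],[.156,-.657,.231],[.5,0,0],[.5,.3,0]]))
c=cloud(f)
for u,v in [(311,240),(386,232),(247,244),(280,240),(240,240),(420,174)]: print(u,v,c[v,u].round(4))
# can red+ : height 0.06-0.08 near lane
E
```

```text
[[310.45670371 405.38788458]
 [574.19941316 354.12942974]
 [304.25437193 238.24348227]
 [209.85116167 240.83006023]]
311 240 [ 0.4838 -0.016   0.0768]
386 232 [ 0.5    -0.2393  0.0897]
247 244 [0.4783 0.1769 0.0671]
280 240 [0.4956 0.0772 0.007 ]
240 240 [0.4984 0.2031 0.0123]
420 174 [ 0.6723 -0.3516  0.1022]
```

View pics/topc.png

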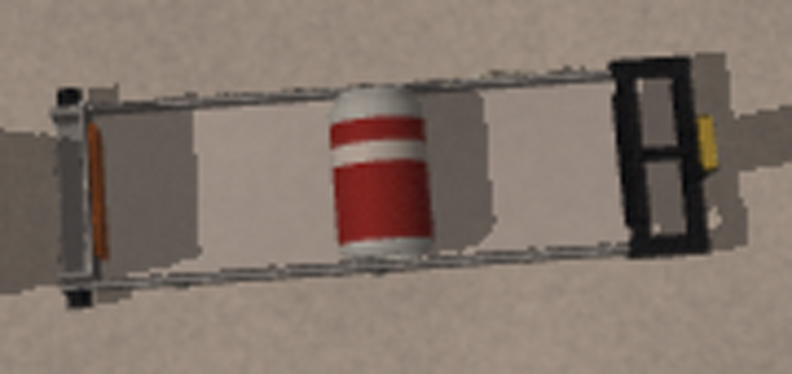

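Run:
```python
from h import *
f=dict(np.load("pics/top0.npz"))
P=lambda u,v,z: ray(f,225+u/4.4,200+v/4.4,z)
a,b,c,d=[P(*p,.028) for p in [(110,106),(600,75),(110,281),(620,248)]]
for p in(a,b,c,d):print(p.round(4))
for p,q in((a,b),(c,d)): print("ang",np.degrees(np.arctan2(*(p-q)[[0,1]])))
print("width",(a-c)[0],(b-d)[0])
print("pad top mid",P(98,192,.07),"post",P(708,143,.086),"can top (z.072)",P(382,172,.072))
print("can L/R at z.039",P(330,185,.039),P(430,180,.039))
c=cloud(f);q=c.reshape(-1,3)
m=(q[:,2]>.03)&(q[:,2]<.1)&(abs(q[:,0]-.49)<.1)
m2=m&(abs(q[:,1]+.015)<.06);print("can cloud",q[m2].min(0),q[m2].max(0),q[m2].mean(0))
m3=m&(q[:,1]<-.225)&(q[:,1]>-.26)&(q[:,2]>.08);print("post",q[m3].min(0),q[m3].max(0),q[m3].mean(0))
m4=m&(q[:,1]>.15)&(q[:,1]<.22)&(q[:,2]>.05);print("stop",q[m4].min(0),q[m4].max(0))
```

```text
[0.5456 0.1698 0.028 ]
[ 0.5583 -0.1803  0.028 ]
[0.4213 0.1715 0.028 ]
[ 0.4346 -0.1868  0.028 ]
ang -2.0852009117941375
ang -2.1222405795376957
width 0.12425779273514814 0.12372559113806397
pad top mid [0.47897304 0.17583244 0.07      ] post [ 0.49899368 -0.23982592  0.086     ] can top (z.072) [ 0.48712854 -0.01886922  0.072     ]
can L/R at z.039 [0.48331491 0.01560724 0.039     ] [ 0.48490703 -0.0545852   0.039     ]
can cloud [ 0.42513726 -0.05988344  0.03011003] [0.55570493 0.04107887 0.08014634] [ 0.48847361 -0.0166655   0.06409538]
post [ 0.47983268 -0.2439723   0.08046483] [ 0.51954635 -0.23153833  0.09404352] [ 0.49962483 -0.23693126  0.08649283]
stop [0.42373745 0.17464607 0.05000274] [0.54295488 0.20743973 0.08132253]
```

Request:
step_arm(
  moves=[
    [30,-30,0,0,0,-0.1,0],
    [60,-60,0,0,0,-0.2,0],
    [95,-95,0,0,0,-0.35,0],
    [130,-130,0,0,0,-0.5,0],
    [165,-165,0,0,0,-0.65,0],
    [200,-200,0,0,0,-0.8,0],
    [230,-230,0,0,0,-0.95,0],
    [250,-250,0,0,0,-1.05,0],
  ],
)

```text
clock: 0.9
tcp_pos: [0.3431, -0.3523, 0.2312]
orientation: [-2.507, -1.892, -0.001]
contact_force: [0.4, -0.8, -0.8]
grip_width: 0.0
gripper_force: 0.0
```

```bash
cat > st.py <<'E'
from bench import r
from h import *
import sys
o=r.get_obs();R=cv2.Rodrigues(np.array(o["orientation"]))[0]
p=np.array(o["tcp_pos"]);a=.0367
L=np.array([-np.sin(a),np.cos(a),0])
print("t",round(float(o["clock"]),2),"tcp",p.round(4),"F",np.round(o["contact_force"],2),"lane F",(L@np.array(o["contact_force"])).round(2),"j",np.round(o["joints"],2))
print("toolx yaw deg",np.degrees(np.arctan2(R[1,0],R[0,0])).round(2),"z",R[:,2].round(4))
if len(sys.argv)>1:
    t=np.array([float(v) for v in sys.argv[1:4]])
    print("shift mm",(R.T@(t-p)*1000).round(1),"turn z",-(np.pi/2+a-np.arctan2(R[1,0],R[0,0])))
E
python3 st.py .495 -.115 .2
```

```text
t 0.9 tcp [ 0.3431 -0.3523  0.2312] F [ 0.37 -0.83 -0.85] lane F -0.84 j [ 0.96  0.2  -0.33  1.96  0.07  0.99  0.32]
toolx yaw deg 74.07 z [ 0.e+00  7.e-04 -1.e+00]
shift mm [269.8  80.9  31.4] turn z -0.3147657290907959
```

Request:
step_arm(
  moves=[
    [35,10,0,0,0,-0.05,0],
    [80,23,5,0,0,-0.1,0],
    [125,37,10,0,0,-0.15,0],
    [170,50,15,0,0,-0.2,0],
    [215,64,20,0,0,-0.25,0],
    [250,75,25,0,0,-0.3,0],
    [270,81,31,0,0,-0.315,0],
    [270,81,31,0,0,-0.315,0],
  ],
)

```text
clock: 1.7
tcp_pos: [0.4967, -0.1158, 0.1995]
orientation: [-2.182, -2.258, -0.002]
contact_force: [-0.2, 0.0, 0.7]
grip_width: 0.0002
gripper_force: 0.0
```

```bash
python3 st.py .494 -.11 .03
python3 - <<'E'
from bench import r
import cv2
f=r.grab_frame("wrist");g=r.grab_frame("top")
import numpy as np
np.savez("pics/top1.npz",**g)
cv2.imwrite("pics/w1.png",np.hstack([f["image"][:,:,::-1],g["image"][:,:,::-1][:,180:420]]))
E
```

```text
t 1.7 tcp [ 0.4967 -0.1158  0.1995] F [-0.18  0.03  0.7 ] lane F 0.04 j [ 0.57  0.29 -0.54  1.95  0.18  0.95 -0.03]
toolx yaw deg 91.95 z [-6.0e-04  2.1e-03 -1.0e+00]
shift mm [  5.5  -2.4 169.6] turn z -0.002620498643702396
```

View pics/w1.png

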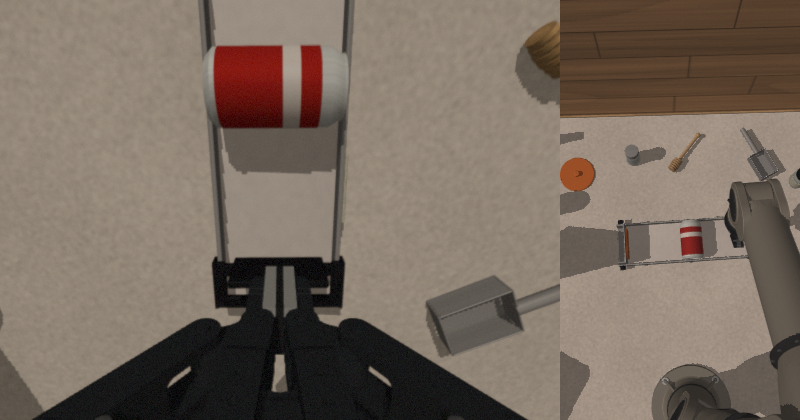

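Request:
step_arm(
  moves=[
    [2,-1,40,0,0,0,0],
    [4,-2,85,0,0,0,0],
    [5,-2,125,0,0,0,0],
    [5,-2,155,0,0,0,0],
    [5,-2,167,0,0,0,0],
    [5,-2,167,0,0,0,0],
    [5,-2,167,0,0,0,0],
  ],
)

```text
clock: 2.5
tcp_pos: [0.4944, -0.1153, 0.0345]
orientation: [2.19, 2.25, 0.001]
contact_force: [0.6, -0.6, 0.8]
grip_width: 0.0001
gripper_force: 0.0
```

Request:
step_arm(
  moves=[
    [0,0,0,0,0,0,0],
    [0,0,0,0,0,0,0],
  ],
)

```text
clock: 2.7
tcp_pos: [0.4947, -0.115, 0.0348]
orientation: [2.189, 2.25, 0.002]
contact_force: [-0.4, -0.4, 0.2]
grip_width: -0.0001
gripper_force: 0.0
```

Request:
step_arm(
  moves=[
    [0,0,0,0,0,0,0],
  ],
)

```text
clock: 2.8
tcp_pos: [0.4943, -0.1148, 0.0343]
orientation: [2.189, 2.251, 0.001]
contact_force: [0.2, 0.3, -0.1]
grip_width: -0.0001
gripper_force: 0.0
```

```bash
python3 st.py
python3 - <<'E'
from h import *
c=cloud(dict(np.load("pics/top1.npz")));q=c.reshape(-1,3)
m=(q[:,2]>.05)&(q[:,2]<.076)&(abs(q[:,0]-.49)<.06)&(q[:,1]>.14)&(q[:,1]<.22)
g=dict(np.load("pics/top1.npz"))
im=g["image"].astype(int)
o=m&((im[...,0]-im[...,2])>50).ravel()&(im[...,1].ravel()>60*0)
print("pad",q[o].min(0),q[o].max(0),np.median(q[o],0))
E
```

```text
t 2.8 tcp [ 0.4943 -0.1148  0.0343] F [ 0.18  0.27 -0.12] lane F 0.27 j [ 0.46  0.53 -0.43  2.08  0.38  0.61 -0.21]
toolx yaw deg 91.59 z [ 1.8e-03 -6.0e-04 -1.0e+00]
pad [0.43943872 0.17462728 0.0547718 ] [0.52816227 0.18282757 0.07063467] [0.48169885 0.17949609 0.06555498]
```

Request:
step_arm(
  moves=[
    [15,0,3,0,0,0,0],
    [30,0,6,0,0,0,0],
    [38,0,6,0,0,0,0],
    [42,0,6,0,0,0,0],
    [45,0,6,0,0,0,0],
    [48,0,6,0,0,0,0],
    [51,0,6,0,0,0,0],
    [54,0,6,0,0,0,0],
  ],
)

```text
clock: 3.6
tcp_pos: [0.4922, -0.0609, 0.0273]
orientation: [2.191, 2.251, -0.0]
contact_force: [-0.2, -0.2, -0.7]
grip_width: 0.0001
gripper_force: 0.0
```

Request:
step_arm(
  moves=[
    [3,0,0,0,0,0,0],
    [6,0,0,0,0,0,0],
    [9,0,0,0,0,0,0],
    [12,0,0,0,0,0,0],
    [15,0,0,0,0,0,0],
    [18,0,0,0,0,0,0],
    [21,0,0,0,0,0,0],
    [24,0,0,0,0,0,0],
  ],
)

```text
clock: 4.4
tcp_pos: [0.4915, -0.0363, 0.0273]
orientation: [2.19, 2.252, 0.0]
contact_force: [-0.2, -0.8, -0.3]
grip_width: -0.0
gripper_force: 0.1
```

Request:
step_arm(
  moves=[
    [4,0,0,0,0,0,0],
    [8,0,0,0,0,0,0],
    [12,0,0,0,0,0,0],
    [16,0,0,0,0,0,0],
    [20,0,0,0,0,0,0],
    [24,0,0,0,0,0,0],
    [27,0,0,0,0,0,0],
    [29,0,0,0,0,0,0],
  ],
)

```text
clock: 5.2
tcp_pos: [0.4907, -0.0072, 0.0273]
orientation: [-2.19, -2.253, -0.0]
contact_force: [-0.7, 0.3, 0.2]
grip_width: -0.0002
gripper_force: 0.0
```

```bash
python3 st.py .486 .101 .029
python3 - <<'E'
from bench import r
import cv2,numpy as np
f=r.grab_frame("wrist");g=r.grab_frame("top")
np.savez("pics/top2.npz",**g)
cv2.imwrite("pics/w2.png",np.hstack([f["image"][:,:,::-1],g["image"][:,:,::-1][:,180:420]]))
E
python3 st.py
```

```text
t 5.2 tcp [ 0.4907 -0.0072  0.0273] F [-0.67  0.31  0.22] lane F 0.34 j [ 0.24  0.52 -0.43  2.11  0.39  0.58 -0.44]
toolx yaw deg 91.62 z [ 0.e+00  1.e-04 -1.e+00]
shift mm [108.3  -1.6  -1.7] turn z -0.008405481617642874
t 5.3 tcp [ 0.4907 -0.0073  0.0273] F [ 0.01  0.41 -0.68] lane F 0.41 j [ 0.24  0.52 -0.43  2.11  0.39  0.58 -0.44]
toolx yaw deg 91.63 z [-0.e+00  1.e-04 -1.e+00]
```

View pics/w2.png

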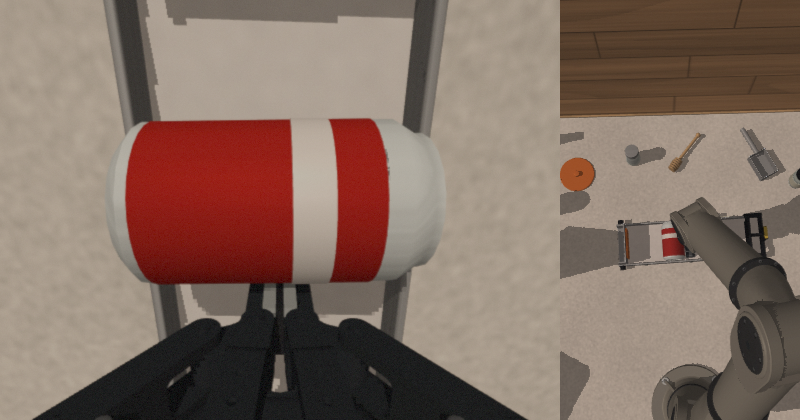

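Request:
step_arm(
  moves=[
    [3,0,0,0,0,0,0],
    [7,0,0,0,0,0,0],
    [11,0,0,0,0,0,0],
    [15,0,0,0,0,0,0],
    [19,0,0,0,0,0,0],
    [23,0,0,0,0,0,0],
    [27,0,0,0,0,0,0],
    [31,0,0,0,0,0,0],
  ],
)

```text
clock: 6.1
tcp_pos: [0.4898, 0.0237, 0.0273]
orientation: [2.19, 2.252, -0.0]
contact_force: [-0.2, -0.2, 0.5]
grip_width: 0.0002
gripper_force: 0.1
```

Request:
step_arm(
  moves=[
    [4,0,0,0,0,0,0],
    [8,0,0,0,0,0,0],
    [12,0,0,0,0,0,0],
    [16,0,0,0,0,0,0],
    [20,0,0,0,0,0,0],
    [24,0,0,0,0,0,0],
    [28,0,0,0,0,0,0],
    [32,0,0,0,0,0,0],
  ],
)

```text
clock: 6.9
tcp_pos: [0.4889, 0.0557, 0.0273]
orientation: [2.19, 2.252, -0.0]
contact_force: [0.3, -0.4, -0.1]
grip_width: 0.0
gripper_force: 0.1
```

Request:
step_arm(
  moves=[
    [4,0,0,0,0,0,0],
    [8,0,0,0,0,0,0],
    [11,0,0,0,0,0,0],
    [14,0,0,0,0,0,0],
    [16,0,0,0,0,0,0],
    [18,0,0,0,0,0,0],
    [20,0,0,0,0,0,0],
    [22,0,0,0,0,0,0],
  ],
)

```text
clock: 7.7
tcp_pos: [0.4883, 0.0774, 0.0273]
orientation: [2.19, 2.252, -0.0]
contact_force: [-0.2, 0.5, 0.6]
grip_width: 0.0002
gripper_force: 0.0
```

Request:
step_arm(
  moves=[
    [1.5,0,0,0,0,0,0],
    [3,0,0,0,0,0,0],
    [4,0,0,0,0,0,0],
    [5,0,0,0,0,0,0],
    [6,0,0,0,0,0,0],
    [7,0,0,0,0,0,0],
    [8,0,0,0,0,0,0],
    [9,0,0,0,0,0,0],
  ],
)

```text
clock: 8.5
tcp_pos: [0.488, 0.0864, 0.0273]
orientation: [2.19, 2.252, -0.0]
contact_force: [0.5, -1.0, 1.4]
grip_width: -0.0001
gripper_force: 0.1
```

```bash
python3 st.py .486 .101 .028;  python3 - <<'E'
from bench import r
from h import *
g=r.grab_frame("top");np.savez("pics/top3.npz",**g)
w=r.grab_frame("wrist");np.savez("pics/w3.npz",**w)
s=r.grab_frame("scene")
for n,f in(("top",g),("wrist",w),("scene",s)):
    q=cloud(f).reshape(-1,3);im=f["image"].reshape(-1,3).astype(int)
    red=(im[:,0]-im[:,1]>70)&(im[:,1]<60)&(q[:,2]>.03)&(q[:,2]<.09)&(abs(q[:,0]-.49)<.07)&(abs(q[:,1])<.16)
    if red.sum(): t=q[red]; t=t[t[:,2]>t[:,2].max()-.006]; print(n,red.sum(),"crown",t.mean(0).round(4))
E
```

```text
t 8.5 tcp [0.488  0.0864 0.0273] F [ 0.47 -0.95  1.4 ] lane F -0.97 j [ 0.05  0.53 -0.43  2.1   0.39  0.59 -0.63]
toolx yaw deg 91.6 z [-0. -0. -1.]
shift mm [14.6 -1.6 -0.7] turn z -0.008691067212355685
top 212 crown [0.4597 0.132  0.0739]
wrist 30166 crown [0.4748 0.1321 0.0703]
scene 326 crown [0.4816 0.1356 0.0748]
```

Request:
step_arm(
  moves=[
    [1,0,0,0,0,0,0],
    [2,0,0,0,0,0,0],
    [3,0,0,0,0,0,0],
    [4,0,0,0,0,0,0],
    [5,0,0,0,0,0,0],
    [6,0,0,0,0,0,0],
    [7,0,0,0,0,0,0],
    [7.5,0,0,0,0,0,0],
  ],
)

```text
clock: 9.45
tcp_pos: [0.4878, 0.0941, 0.0273]
orientation: [-2.19, -2.252, -0.0]
contact_force: [-0.2, -0.5, -0.1]
grip_width: 0.0003
gripper_force: 0.0
```

```bash
python3 st.py
python3 - <<'E'
from bench import r
from h import *
w=r.grab_frame("wrist");np.savez("pics/w4.npz",**w)
cv2.imwrite("pics/w4.png",cv2.resize(w["image"][:300,80:480,::-1],None,fx=2,fy=2))
E
```

```text
t 9.45 tcp [0.4878 0.0941 0.0273] F [-0.19 -0.5  -0.14] lane F -0.49 j [ 0.04  0.53 -0.43  2.1   0.39  0.59 -0.65]
toolx yaw deg 91.61 z [ 0.e+00  1.e-04 -1.e+00]
```

View pics/w4.png

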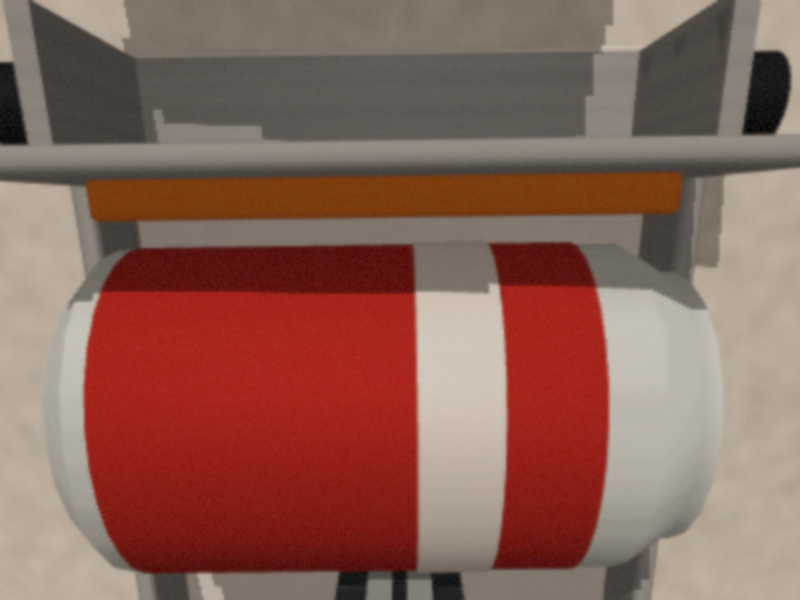

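Run:
```python
from h import *
f=dict(np.load("pics/w4.npz"))
R=cv2.Rodrigues(f["rvec"])[0];C=-R.T@f["tvec"].ravel();print("C",C)
c=cloud(f)
for u,v in((390,185),(390,212),(390,214)): print("pad cloud",c[v//2,80+u//2].round(4))
for z in (.06,.066,.07): print("pad edge",z,ray(f,80+195,217/2,z).round(4))
def can(v,side):
    # center y s.t. line from C tangent to circle r=.033 z=.039
    p=ray(f,275,v,.039);d=p-C;th=np.hypot(d[1],d[2]);return p[1]+side*.033*th/abs(d[2])
yf,yb=can(245/2,-1),can(570/2,1);print("can cy from front,back",yf,yb)
```

```text
C [0.48560987 0.17832258 0.16921524]
pad cloud [0.4843 0.1813 0.0666]
pad cloud [0.4844 0.1774 0.0648]
pad cloud [0.4844 0.1771 0.0654]
pad edge 0.06 [0.4844 0.1766 0.06  ]
pad edge 0.066 [0.4844 0.1767 0.066 ]
pad edge 0.07 [0.4845 0.1767 0.07  ]
can cy from front,back 0.13806027580280852 0.13804813925058176
```

Request:
step_arm(
  moves=[
    [0.8,0,0,0,0,0,0],
    [1.6,0,0,0,0,0,0],
    [2.4,0,0,0,0,0,0],
    [3.1,0,0,0,0,0,0],
    [3.7,0,0,0,0,0,0],
    [4.2,0,0,0,0,0,0],
    [4.5,0,0,0,0,0,0],
    [4.5,0,0,0,0,0,0],
  ],
)

```text
clock: 10.3
tcp_pos: [0.4877, 0.0984, 0.0273]
orientation: [2.19, 2.252, 0.0]
contact_force: [-0.5, 0.3, -0.4]
grip_width: -0.0002
gripper_force: 0.0
```

```bash
cat > gap.py <<'E'
from bench import r
from h import *
w=r.grab_frame("wrist")
C=-cv2.Rodrigues(w["rvec"])[0].T@w["tvec"].ravel()
im=w["image"].astype(int)
col=im[:,262:272].mean(1) # red stripe column
red=(col[:,0]>60)&(col[:,1]<.35*col[:,0])
v=np.flatnonzero(red);v0=v.min();
org=np.flatnonzero((col[:,0]>90)&(col[:,1]>.38*col[:,0])&(col[:,1]<.65*col[:,0])&(col[:,2]<40))
print("red",v.min(),v.max(),"orange",org.min() if len(org) else None,org.max() if len(org) else None)
def can(v,s):
    p=ray(w,267,v,.039);d=p-C;return p[1]+s*.033*np.hypot(d[1],d[2])/abs(d[2])
print("can cy",can(v.min()-.5,-1).round(4),can(v.max()+.5,1).round(4),"pad",ray(w,267,org.max()+.5,.066)[1].round(4) if len(org) else "")
E
python3 st.py; python3 gap.py
```

```text
t 10.3 tcp [0.4877 0.0984 0.0273] F [-0.51  0.29 -0.43] lane F 0.31 j [ 0.03  0.53 -0.43  2.1   0.39  0.59 -0.66]
toolx yaw deg 91.6 z [ 0.  0. -1.]
red 124 284 orange 104 123
can cy 0.142 0.1426 pad 0.1766
```

Request:
step_arm(
  moves=[
    [0.3,0,0,0,0,0,0],
    [0.6,0,0,0,0,0,0],
    [0.6,0,0,0,0,0,0],
  ],
)

```text
clock: 10.65
tcp_pos: [0.4877, 0.099, 0.0273]
orientation: [2.19, 2.252, 0.0]
contact_force: [-0.5, -0.2, 1.2]
grip_width: -0.0003
gripper_force: 0.0
```

```bash
python3 st.py; python3 gap.py
```

```text
t 10.65 tcp [0.4877 0.099  0.0273] F [-0.53 -0.19  1.19] lane F -0.18 j [ 0.03  0.53 -0.43  2.1   0.39  0.59 -0.66]
toolx yaw deg 91.6 z [ 1.e-04  0.e+00 -1.e+00]
red 126 285 orange 106 125
can cy 0.1418 0.1427 pad 0.1766
```

Request:
step_arm(
  moves=[
    [0.2,0,0,0,0,0,0],
    [0.3,0,0,0,0,0,0],
    [0.3,0,0,0,0,0,0],
  ],
)

```text
clock: 11.0
tcp_pos: [0.4877, 0.0993, 0.0273]
orientation: [2.19, 2.252, 0.0]
contact_force: [0.3, 0.0, -0.0]
grip_width: 0.0003
gripper_force: 0.0
```

Request:
step_arm(
  moves=[
    [0.2,0,0,0,0,0,0],
    [0.3,0,0,0,0,0,0],
    [0.3,0,0,0,0,0,0],
  ],
)

```text
clock: 11.3
tcp_pos: [0.4877, 0.0996, 0.0273]
orientation: [2.19, 2.252, 0.0]
contact_force: [-0.3, -0.2, 0.2]
grip_width: -0.0004
gripper_force: 0.0
```

Request:
step_arm(
  moves=[
    [0.2,0,0,0,0,0,0],
    [0.3,0,0,0,0,0,0],
    [0.3,0,0,0,0,0,0],
  ],
)

```text
clock: 11.6
tcp_pos: [0.4877, 0.0998, 0.0273]
orientation: [2.19, 2.252, 0.0]
contact_force: [0.1, -0.8, 0.5]
grip_width: 0.0
gripper_force: 0.1
```

Request:
step_arm(
  moves=[
    [0.2,0,0,0,0,0,0],
    [0.2,0,0,0,0,0,0],
    [0.2,0,0,0,0,0,0],
  ],
)

```text
clock: 11.9
tcp_pos: [0.4876, 0.0999, 0.0273]
orientation: [2.19, 2.252, -0.0]
contact_force: [0.1, -0.2, 0.8]
grip_width: -0.0001
gripper_force: 0.4
```

```bash
python3 st.py; python3 gap.py;python3 st.py
```

```text
t 11.9 tcp [0.4876 0.0999 0.0273] F [ 0.07 -0.23  0.77] lane F -0.24 j [ 0.03  0.53 -0.43  2.1   0.39  0.59 -0.66]
toolx yaw deg 91.6 z [-0.e+00 -2.e-04 -1.e+00]
red 129 284 orange 109 128
can cy 0.1416 0.1441 pad 0.1766
t 11.95 tcp [0.4877 0.0999 0.0273] F [-0.62 -0.88 -0.46] lane F -0.86 j [ 0.03  0.53 -0.43  2.1   0.39  0.59 -0.66]
toolx yaw deg 91.6 z [-0.e+00 -2.e-04 -1.e+00]
```

Request:
step_arm(
  moves=[
    [0.2,0,0,0,0,0,0],
    [0.2,0,0,0,0,0,0],
  ],
)

```text
clock: 12.15
tcp_pos: [0.4876, 0.0999, 0.0273]
orientation: [2.19, 2.252, -0.001]
contact_force: [-0.4, -1.2, 0.2]
grip_width: 0.0
gripper_force: 0.9
```

```bash
python3 -c "
from bench import r
import numpy as np
for i in range(4):
  o=r.get_obs();print(o['clock'],np.round(o['tcp_pos'],5),np.round(o['contact_force'],2))
  r.grab_frame('wrist')"
```

```text
12.15 [0.48763 0.09993 0.02729] [-0.43 -1.16  0.23]
12.2 [0.48765 0.09996 0.02729] [ 0.67 -2.43  0.96]
12.25 [0.48767 0.09994 0.0273 ] [-0.1  -2.44  1.03]
12.3 [0.48765 0.09995 0.02731] [-0.5  -2.79  0.35]
```

Request:
step_arm(
  moves=[
    [0.2,0,0,0,0,0,0],
    [0.2,0,0,0,0,0,0],
  ],
)

```text
clock: 12.55
tcp_pos: [0.4876, 0.1, 0.0273]
orientation: [2.19, 2.252, -0.001]
contact_force: [-0.3, -4.5, 2.3]
grip_width: 0.0001
gripper_force: 1.8
```

```bash
cat > ft.py <<'E'
from bench import r
import numpy as np
for i in range(5):
  o=r.get_obs();print(round(float(o['clock']),2),np.round(o['tcp_pos'],5),np.round(o['contact_force'],2),round(float(o['gripper_force']),2))
  if i<4: r.grab_frame('wrist')
E
python3 ft.py
```

```text
12.55 [0.48763 0.09998 0.02728] [-0.29 -4.48  2.35] 1.79
12.6 [0.48765 0.09997 0.02729] [ 0.95 -4.03  1.82] 1.89
12.65 [0.48765 0.09999 0.02731] [-0.14 -3.57  2.16] 1.99
12.7 [0.48764 0.09999 0.0273 ] [ 0.41 -4.42  1.73] 2.09
12.75 [0.48763 0.09999 0.02729] [ 0.98 -3.4   1.05] 2.18
```

Request:
step_arm(
  moves=[
    [0.1,0,0,0,0,0,0],
    [0.1,0,0,0,0,0,0],
    [0.1,0,0,0,0,0,0],
  ],
)

```text
clock: 13.05
tcp_pos: [0.4876, 0.1, 0.0273]
orientation: [2.19, 2.252, -0.001]
contact_force: [0.2, -5.2, 1.5]
grip_width: 0.0001
gripper_force: 2.5
```

```bash
python3 ft.py; python3 gap.py
```

```text
13.05 [0.4876  0.10001 0.02728] [ 0.17 -5.24  1.48] 2.55
13.1 [0.48762 0.10003 0.02728] [ 0.13 -4.78  2.05] 2.55
13.15 [0.48764 0.1     0.02728] [-0.22 -5.62  1.75] 2.54
13.2 [0.48763 0.1     0.02727] [ 0.04 -5.6   2.38] 2.55
13.25 [0.4876  0.1     0.02727] [ 0.04 -3.89  1.58] 2.55
red 130 285 orange 110 128
can cy 0.1413 0.1438 pad 0.1768
```

Request:
step_arm(
  moves=[
    [-0.2,0,0,0,0,0,0],
    [-0.4,0,0,0,0,0,0],
    [-0.6,0,0,0,0,0,0],
    [-0.8,0,0,0,0,0,0],
    [-1,0,0,0,0,0,0],
    [-2,0,0,0,0,0,0],
    [-5,0,0,0,0,0,0],
    [-12,0,0,0,0,0,0],
  ],
)

```text
clock: 14.1
tcp_pos: [0.4881, 0.0896, 0.0274]
orientation: [-2.188, -2.254, -0.002]
contact_force: [0.2, 0.2, 0.1]
grip_width: -0.0002
gripper_force: 0.0
```

Request:
step_arm(
  moves=[
    [-12,0,0,0,0,0,0],
    [-20,0,0,0,0,0,0],
    [-20,0,0,0,0,0,0],
    [-20,0,0,0,0,0,0],
    [-20,0,0,0,0,0,0],
  ],
)

```text
clock: 14.6
tcp_pos: [0.4886, 0.0689, 0.0274]
orientation: [-2.19, -2.252, -0.001]
contact_force: [0.5, -0.5, 0.5]
grip_width: -0.0002
gripper_force: 0.0
```

```bash
python3 ft.py; python3 gap.py; python3 st.py .5 -.285 .2
```

```text
14.6 [0.48863 0.06889 0.02737] [ 0.48 -0.49  0.54] 0.0
14.65 [0.48861 0.06902 0.02737] [-0.08 -0.08  0.27] 0.0
14.7 [0.48854 0.06904 0.02735] [-0.1  -0.23 -0.38] 0.0
14.75 [0.48856 0.06904 0.02734] [-0.18 -0.14  0.27] 0.0
14.8 [0.48854 0.06898 0.02734] [-0.13 -0.16 -0.21] 0.0
red 31 213 orange 0 29
can cy 0.1438 0.1437 pad 0.1726
t 14.85 tcp [0.4885 0.0689 0.0273] F [0.18 0.91 0.37] lane F 0.91 j [ 0.09  0.53 -0.43  2.11  0.39  0.58 -0.6 ]
toolx yaw deg 91.64 z [ 0.e+00  1.e-04 -1.e+00]
shift mm [-354.1    1.4 -172.7] turn z -0.008119613988290642
```

Request:
step_arm(
  moves=[
    [0,0,-40,0,0,0,0],
    [0,0,-85,0,0,0,0],
    [-20,0,-120,0,0,0,0],
    [-60,0,-120,0,0,0,0],
    [-105,0,-120,0,0,0,0],
    [-150,0,-120,0,0,-0.008,0],
    [-195,0,-120,0,0,-0.008,0],
    [-240,0,-120,0,0,-0.008,0],
  ],
)

```text
clock: 15.65
tcp_pos: [0.4951, -0.173, 0.1475]
orientation: [2.18, 2.261, 0.0]
contact_force: [-0.3, 0.0, -0.1]
grip_width: 0.0001
gripper_force: 0.0
```

Request:
step_arm(
  moves=[
    [-40,0,0,0,0,0,0],
    [-75,0,0,0,0,0,0],
    [-95,0,0,0,0,0,0],
    [-105,0,0,0,0,0,0],
    [-105,0,0,0,0,0,0],
  ],
)

```text
clock: 16.15
tcp_pos: [0.4988, -0.2771, 0.1471]
orientation: [-2.183, -2.259, 0.0]
contact_force: [0.1, -0.3, -0.1]
grip_width: 0.0001
gripper_force: 0.0
```

```bash
python3 st.py .4995 -.278 .042
python3 - <<'E'
from bench import r
from h import *
w=r.grab_frame("wrist")
cv2.imwrite("pics/w5.png",w["image"][:,:,::-1])
q=cloud(w).reshape(-1,3);im=w["image"].reshape(-1,3).astype(int)
m=(im[:,0]-im[:,2]>60)&(im[:,1]-im[:,2]>40)&(abs(q[:,2]-.086)<.01)&(abs(q[:,0]-.5)<.05)
print(m.sum(), np.percentile(q[m],[2,50,98],axis=0).round(4) if m.sum() else "")
E
```

```text
t 16.15 tcp [ 0.4988 -0.2771  0.1471] F [ 0.14 -0.34 -0.15] lane F -0.34 j [ 0.72  0.43 -0.4   1.87  0.22  0.88  0.24]
toolx yaw deg 91.96 z [-2.e-04 -0.e+00 -1.e+00]
shift mm [ -0.9   0.7 105.1] turn z -0.002443723554039101
953 [[ 0.483  -0.2423  0.0836]
 [ 0.5007 -0.2371  0.0872]
 [ 0.5178 -0.2324  0.0887]]
```

View pics/w5.png

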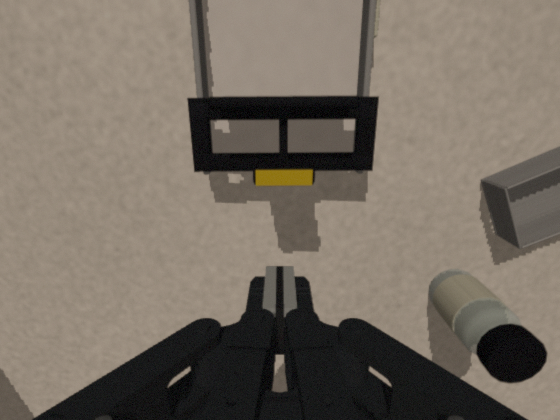

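Request:
step_arm(
  moves=[
    [0,1,40,0,0,0,0],
    [0,1,80,0,0,0,0],
    [0,1,105,0,0,0,0],
    [5,1,105,0,0,0,0],
    [12,1,105,0,0,0,0],
    [17,1,105,0,0,0,0],
    [20,1,105,0,0,0,0],
    [23,1,105,0,0,0,0],
  ],
)

```text
clock: 17.0
tcp_pos: [0.5005, -0.2541, 0.0439]
orientation: [2.179, 2.258, 0.001]
contact_force: [0.5, -3.6, 1.2]
grip_width: 0.0001
gripper_force: 0.0
```

Request:
step_arm(
  moves=[
    [2,0,0,0,0,0,0],
    [4,0,0,0,0,0,0],
    [6,0,0,0,0,0,0],
    [8,0,0,0,0,0,0],
    [10,0,0,0,0,0,0],
  ],
)

```text
clock: 17.5
tcp_pos: [0.4987, -0.2432, 0.0422]
orientation: [-2.181, -2.261, 0.0]
contact_force: [-0.5, -2.8, 1.6]
grip_width: 0.0003
gripper_force: 0.0
```

```bash
python3 st.py .4878 .030 .042
```

```text
t 17.5 tcp [ 0.4987 -0.2432  0.0422] F [-0.53 -2.76  1.62] lane F -2.74 j [ 0.62  0.56 -0.36  1.97  0.3   0.67  0.11]
toolx yaw deg 92.05 z [-2.e-04 -0.e+00 -1.e+00]
shift mm [ 2.735e+02 -1.100e+00  2.000e-01] turn z -0.0009707013814244103
```

Request:
step_arm(
  moves=[
    [4,0,0,0,0,0,0],
    [10,0,0,0,0,0,0],
    [16,0,0,0,0,0,0],
    [22,0,0,0,0,0,0],
    [28,0,0,0,0,0,0],
    [34,0,0,0,0,0,0],
    [40,0,0,0,0,0,0],
    [46,0,0,0,0,0,0],
  ],
)

```text
clock: 18.3
tcp_pos: [0.4969, -0.1967, 0.0422]
orientation: [-2.181, -2.261, 0.001]
contact_force: [-1.5, -2.7, 1.0]
grip_width: -0.0001
gripper_force: 0.0
```

Request:
step_arm(
  moves=[
    [6,0,0,0,0,0,0],
    [12,0,0,0,0,0,0],
    [18,0,0,0,0,0,0],
    [24,0,0,0,0,0,0],
    [30,0,0,0,0,0,0],
    [36,0,0,0,0,0,0],
    [42,0,0,0,0,0,0],
    [48,0,0,0,0,0,0],
  ],
)

```text
clock: 19.1
tcp_pos: [0.4953, -0.1488, 0.0422]
orientation: [-2.181, -2.261, 0.0]
contact_force: [-0.6, -2.8, 0.3]
grip_width: -0.0002
gripper_force: 0.0
```

Request:
step_arm(
  moves=[
    [6,0,0,0,0,0,0],
    [12,0,0,0,0,0,0],
    [18,0,0,0,0,0,0],
    [24,0,0,0,0,0,0],
    [30,0,0,0,0,0,0],
    [36,0,0,0,0,0,0],
    [42,0,0,0,0,0,0],
    [48,0,0,0,0,0,0],
  ],
)

```text
clock: 19.9
tcp_pos: [0.4937, -0.1008, 0.0423]
orientation: [-2.181, -2.261, 0.0]
contact_force: [-1.6, -3.0, -0.1]
grip_width: 0.0001
gripper_force: 0.0
```

Request:
step_arm(
  moves=[
    [6,0,0,0,0,0,0],
    [12,0,0,0,0,0,0],
    [18,0,0,0,0,0,0],
    [24,0,0,0,0,0,0],
    [30,0,0,0,0,0,0],
    [36,0,0,0,0,0,0],
    [42,0,0,0,0,0,0],
    [48,0,0,0,0,0,0],
  ],
)

```text
clock: 20.7
tcp_pos: [0.492, -0.0529, 0.0423]
orientation: [2.181, 2.261, 0.0]
contact_force: [-1.4, -2.7, -0.4]
grip_width: 0.0001
gripper_force: 0.0
```

Request:
step_arm(
  moves=[
    [6,0,0,0,0,0,0],
    [12,0,0,0,0,0,0],
    [18,0,0,0,0,0,0],
    [24,0,0,0,0,0,0],
    [30,0,0,0,0,0,0],
    [35,0,0,0,0,0,0],
    [39,0,0,0,0,0,0],
    [42,0,0,0,0,0,0],
  ],
)

```text
clock: 21.5
tcp_pos: [0.4905, -0.011, 0.0423]
orientation: [-2.181, -2.261, -0.0]
contact_force: [-1.4, -2.4, 0.2]
grip_width: 0.0001
gripper_force: 0.0
```

Request:
step_arm(
  moves=[
    [3,0,0,0,0,0,0],
    [6,0,0,0,0,0,0],
    [9,0,0,0,0,0,0],
    [12,0,0,0,0,0,0],
    [15,0,0,0,0,0,0],
    [18,0,0,0,0,0,0],
    [20,0,0,0,0,0,0],
    [22,0,0,0,0,0,0],
  ],
)

```text
clock: 22.3
tcp_pos: [0.4897, 0.0108, 0.0423]
orientation: [-2.181, -2.261, 0.0]
contact_force: [-0.1, -3.7, 0.8]
grip_width: -0.0003
gripper_force: 0.0
```

```bash
python3 st.py .4877 .045 .042; python3 gap.py;python3 - <<'E'
from bench import r
from h import *
w=r.grab_frame("wrist");np.savez("pics/w6.npz",**w)
cv2.imwrite("pics/w6.png",w["image"][:,:,::-1])
E
```

```text
t 22.3 tcp [0.4897 0.0108 0.0423] F [-0.06 -3.74  0.81] lane F -3.74 j [ 0.16  0.49 -0.38  2.11  0.31  0.59 -0.4 ]
toolx yaw deg 92.07 z [-0. -0. -1.]
shift mm [34.3 -0.7  0.3] turn z -0.0006243024014818133
red 0 61 orange 62 62
can cy 0.0983 0.1439 pad 0.1075
```

View pics/w6.png

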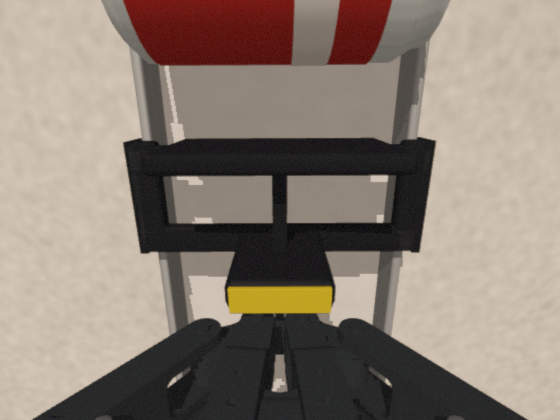

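Run:
```python
from h import *
f=dict(np.load("pics/w6.npz"))
im=f["image"].astype(int).sum(2)
for u in(210,250,320,350):
    v=np.flatnonzero(im[90:200,u]<120).min()+90
    print(u,v,ray(f,u,v-.5,.074).round(4))
```

```text
210 139 [0.4643 0.0834 0.074 ]
250 139 [0.4776 0.0839 0.074 ]
320 139 [0.5008 0.0847 0.074 ]
350 139 [0.5107 0.0851 0.074 ]
```

Request:
step_arm(
  moves=[
    [2,0,0,0,0,0,0],
    [5,0,0,0,0,0,0],
    [8,0,0,0,0,0,0],
    [11,0,0,0,0,0,0],
    [14,0,0,0,0,0,0],
    [17,0,0,0,0,0,0],
    [20,0,0,0,0,0,0],
    [22,0,0,0,0,0,0],
  ],
)

```text
clock: 23.2
tcp_pos: [0.489, 0.0329, 0.0423]
orientation: [2.181, 2.261, 0.0]
contact_force: [-0.3, -3.5, -0.0]
grip_width: 0.0003
gripper_force: 0.0
```

Request:
step_arm(
  moves=[
    [1,0,0,0,0,0,0],
    [2,0,0,0,0,0,0],
    [3,0,0,0,0,0,0],
    [4,0,0,0,0,0,0],
    [4.7,0,0,0,0,0,0],
    [5.4,0,0,0,0,0,0],
    [6,0,0,0,0,0,0],
    [6,0,0,0,0,0,0],
  ],
)

```text
clock: 24.0
tcp_pos: [0.4887, 0.0387, 0.0423]
orientation: [2.181, 2.261, 0.0]
contact_force: [0.8, -2.6, 1.1]
grip_width: 0.0001
gripper_force: 0.0
```

```bash
python3 ft.py;python3 - <<'E'
from bench import r
from h import *
w=r.grab_frame("wrist")
a=w["image"][:220,130:430,::-1]
g=r.grab_frame("scene")["image"][120:270,200:400,::-1]
cv2.imwrite("pics/w7.png",np.hstack([cv2.resize(a,(500,367)),cv2.resize(g,(300,367))]))
E
```

```text
24.0 [0.48872 0.0387  0.04232] [ 0.84 -2.61  1.06] 0.0
24.05 [0.4887  0.03868 0.04231] [ 0.84 -2.71  0.11] 0.0
24.1 [0.48875 0.0387  0.04231] [-1.06 -2.34 -0.07] 0.0
24.15 [0.48874 0.0387  0.04232] [ 0.61 -1.89  0.83] 0.0
24.2 [0.48871 0.03869 0.04231] [-0.34 -2.01  0.41] 0.0
```

View pics/w7.png

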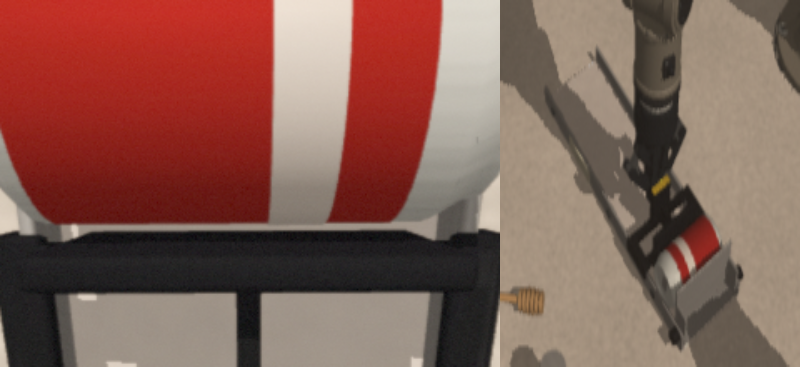

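Request:
step_arm(
  moves=[
    [0.5,0,0,0,0,0,0],
    [1,0,0,0,0,0,0],
    [1.4,0,0,0,0,0,0],
    [1.7,0,0,0,0,0,0],
    [2,0,0,0,0,0,0],
    [2.2,0,0,0,0,0,0],
    [2.4,0,0,0,0,0,0],
    [2.5,0,0,0,0,0,0],
  ],
)

```text
clock: 25.1
tcp_pos: [0.4886, 0.041, 0.0423]
orientation: [2.181, 2.261, 0.0]
contact_force: [0.9, -3.6, 1.0]
grip_width: -0.0002
gripper_force: 0.0
```

```bash
cat > f2.py <<'E'
from bench import r
import numpy as np
F=[]
for i in range(3):
  o=r.get_obs();F.append(o['contact_force'])
  if i<2: r.grab_frame('wrist')
print(round(float(o['clock']),2),np.round(o['tcp_pos'],5),np.round(F,2)[:,1],"mean",np.mean(F,0).round(2))
E
python3 f2.py
```

```text
25.2 [0.48859 0.0411  0.04231] [-3.61 -3.24 -3.35] mean [ 0.32 -3.4   1.21]
```

Request:
step_arm(
  moves=[
    [0.2,0,0,0,0,0,0],
    [0.4,0,0,0,0,0,0],
    [0.5,0,0,0,0,0,0],
  ],
)

```text
clock: 25.5
tcp_pos: [0.4886, 0.0416, 0.0423]
orientation: [-2.181, -2.261, -0.0]
contact_force: [-1.3, -3.2, 0.5]
grip_width: 0.0001
gripper_force: 0.0
```

```bash
python3 f2.py
```

```text
25.6 [0.48861 0.0416  0.0423 ] [-3.25 -2.53 -3.21] mean [-0.38 -3.    0.6 ]
```

Request:
step_arm(
  moves=[
    [0.2,0,0,0,0,0,0],
    [0.4,0,0,0,0,0,0],
    [0.5,0,0,0,0,0,0],
  ],
)

```text
clock: 25.9
tcp_pos: [0.4886, 0.0421, 0.0423]
orientation: [2.181, 2.261, 0.0]
contact_force: [-0.2, -3.0, 1.1]
grip_width: -0.0
gripper_force: 0.0
```

```bash
python3 f2.py
```

```text
26.0 [0.48857 0.04206 0.0423 ] [-3.04 -2.2  -2.63] mean [-0.07 -2.63  0.97]
```

Request:
step_arm(
  moves=[
    [0.2,0,0,0,0,0,0],
    [0.4,0,0,0,0,0,0],
    [0.5,0,0,0,0,0,0],
  ],
)

```text
clock: 26.3
tcp_pos: [0.4885, 0.0425, 0.0423]
orientation: [2.181, 2.261, -0.0]
contact_force: [-0.1, -2.3, 1.4]
grip_width: 0.0001
gripper_force: 0.0
```

```bash
python3 f2.py
```

```text
26.4 [0.48857 0.04248 0.04231] [-2.28 -4.13 -5.07] mean [ 0.51 -3.83  1.19]
```

```bash
python3 f2.py; python3 f2.py
```

```text
26.5 [0.48858 0.04248 0.04231] [-5.07 -2.97 -3.09] mean [ 0.48 -3.71  0.76]
26.6 [0.48856 0.04246 0.04231] [-3.09 -3.16 -2.93] mean [ 0.15 -3.06  0.88]
```

Request:
step_arm(
  moves=[
    [0.2,0,0,0,0,0,0],
    [0.3,0,0,0,0,0,0],
    [0.3,0,0,0,0,0,0],
  ],
)

```text
clock: 26.9
tcp_pos: [0.4886, 0.0425, 0.0423]
orientation: [2.181, 2.261, -0.0]
contact_force: [-0.6, -4.6, 1.4]
grip_width: 0.0
gripper_force: 0.0
```

```bash
python3 f2.py
```

```text
27.0 [0.48853 0.04252 0.0423 ] [-4.62 -5.59 -4.3 ] mean [ 0.04 -4.84  1.15]
```

Request:
step_arm(
  moves=[
    [0.2,0,0,0,0,0,0],
    [0.3,0,0,0,0,0,0],
    [0.3,0,0,0,0,0,0],
  ],
)

```text
clock: 27.3
tcp_pos: [0.4885, 0.0426, 0.0423]
orientation: [2.181, 2.26, -0.001]
contact_force: [-0.2, -6.8, 2.4]
grip_width: -0.0001
gripper_force: 0.0
```

```bash
python3 f2.py; python3 f2.py
```

```text
27.4 [0.48857 0.04255 0.04232] [-6.77 -6.43 -4.51] mean [ 0.15 -5.91  1.85]
27.5 [0.48855 0.04256 0.04233] [-4.51 -6.08 -5.72] mean [ 0.45 -5.44  1.48]
```

Request:
step_arm(
  moves=[
    [0.2,0,0,0,0,0,0],
    [0.3,0,0,0,0,0,0],
    [0.3,0,0,0,0,0,0],
  ],
)

```text
clock: 27.8
tcp_pos: [0.4885, 0.0426, 0.0423]
orientation: [2.182, 2.26, -0.001]
contact_force: [0.6, -6.1, 1.6]
grip_width: -0.0
gripper_force: 0.0
```

```bash
python3 f2.py; python3 f2.py
```

```text
27.9 [0.48855 0.04256 0.04232] [-6.12 -6.47 -6.05] mean [ 0.71 -6.21  1.86]
28.0 [0.48851 0.04256 0.0423 ] [-6.05 -7.72 -7.31] mean [ 0.38 -7.03  1.78]
```

Request:
step_arm(
  moves=[
    [0.2,0,0,0,0,0,0],
    [0.2,0,0,0,0,0,0],
    [0.2,0,0,0,0,0,0],
    [0.2,0,0,0,0,0,0],
  ],
)

```text
clock: 28.4
tcp_pos: [0.4885, 0.0426, 0.0423]
orientation: [2.182, 2.26, -0.002]
contact_force: [0.3, -6.8, 2.5]
grip_width: 0.0
gripper_force: 0.0
```

```bash
python3 f2.py; python3 f2.py
```

```text
28.5 [0.48854 0.04259 0.04232] [-6.84 -7.37 -6.79] mean [ 0.46 -7.    2.38]
28.6 [0.48852 0.04259 0.0423 ] [-6.79 -7.53 -7.64] mean [ 0.87 -7.32  2.31]
```

Request:
step_arm(
  moves=[
    [0.2,0,0,0,0,0,0],
    [0.2,0,0,0,0,0,0],
    [0.2,0,0,0,0,0,0],
    [0.2,0,0,0,0,0,0],
  ],
)

```text
clock: 29.0
tcp_pos: [0.4885, 0.0426, 0.0423]
orientation: [2.182, 2.259, -0.002]
contact_force: [0.9, -8.2, 2.0]
grip_width: -0.0001
gripper_force: 0.0
```

```bash
python3 f2.py; python3 f2.py
```

```text
29.1 [0.48849 0.04261 0.04231] [-8.17 -7.92 -7.11] mean [ 1.02 -7.73  1.91]
29.2 [0.4885  0.04259 0.04229] [-7.11 -8.37 -7.71] mean [ 0.96 -7.73  2.12]
```

Request:
step_arm(
  moves=[
    [-0.3,0,0,0,0,0,0],
    [-0.7,0,0,0,0,0,0],
    [-1.1,0,0,0,0,0,0],
    [-1.5,0,0,0,0,0,0],
    [-2,0,0,0,0,0,0],
    [-4,0,0,0,0,0,0],
    [-10,0,0,0,0,0,0],
    [-20,0,0,0,0,0,0],
  ],
)

```text
clock: 30.0
tcp_pos: [0.4892, 0.0244, 0.0423]
orientation: [-2.179, -2.263, -0.001]
contact_force: [-0.6, -0.4, 0.4]
grip_width: 0.0
gripper_force: 0.0
```

Request:
step_arm(
  moves=[
    [-20,0,0,0,0,0,0],
    [-30,0,-30,0,0,0,0],
    [-40,0,-70,0,0,0,0],
    [-50,0,-105,0,0,0,0],
    [-60,0,-120,0,0,0,0],
    [-60,0,-120,0,0,0,0],
    [-60,0,-120,0,0,0,0],
    [-60,0,-120,0,0,0,0],
  ],
)

```text
clock: 30.8
tcp_pos: [0.4904, -0.0358, 0.161]
orientation: [-2.179, -2.26, 0.002]
contact_force: [-0.2, -0.2, 0.3]
grip_width: 0.0002
gripper_force: 0.0
```

```bash
python3 f2.py
python3 - <<'E'
from bench import r
from h import *
w=r.grab_frame("wrist")["image"][:,:,::-1];g=r.grab_frame("scene")["image"][120:300,200:400,::-1]
cv2.imwrite("pics/w8.png",np.hstack([cv2.resize(w,(400,300)),cv2.resize(g,(333,300))]))
E
```

```text
30.9 [ 0.49054 -0.03558  0.16108] [-0.19  0.02  0.39] mean [0.33 0.07 0.02]
```

View pics/w8.png

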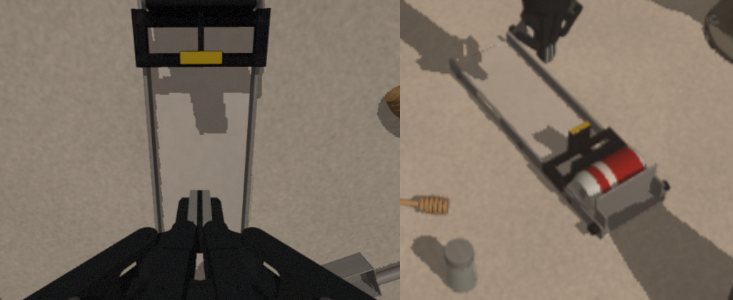

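The can sits between the pad and the keeper (scene view around (610,170)), and the arm is clear of both.

```bash
python3 -c "
from bench import r
print(r.hand_in())"
```

```text
the job is handed in; nothing more can be done
None
```

The can is home against the orange pad, pressed there with about 5 N, and it did not roll back when the fingers came off. The keeper was then pushed up to it with about 4.8 N beyond its drag and left in place; the arm is clear and the job is handed in, with no verdict returned.

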